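# Bolt open the spring gate of the gluing jig

## Task

Two alike gluing jigs stand on the bench; one holds a finished blue acrylic stand and the other is empty. On the jig that holds the stand, swing the spring gate open past its steel catch block, hold it there while you push its bolt fully down behind the catch, and let go, so that the catch keeps the gate open. Leave the stand where it sits and the empty jig's gate as it is.

Things in the scene. Friction and masses are not known exactly. Their poses are not given: they have to be found in the camera images.
- gate (a joint): spring gate of the jig that holds the stand, rad: 0 = closed (start), grows as it opens, clockwise seen from above; stop at 1.25. A flat aluminium arm 22 mm wide, 12 mm thick, its top 54 mm above the bench, in front of the stand; it opens away from the stand. A torsion spring pulls it shut: about 3 N at the bolt when closed, 7 N at 1.1 rad. With its bolt down behind the catch it rests at about 0.75
- catch (a point): middle of the top face of that jig's catch: a steel block fixed on the base under the bolt's path, 18 mm thick along the swing, 36 mm across it, top 33 mm above the bench. The raised bolt passes 4 mm over it; the lowered bolt runs against it. It is under the bolt from gate 0.47 to 0.75 rad; beyond 0.75 the bolt can be lowered behind it
- bolt (a joint): drop bolt in the free end of that gate, in m: 0 = up (as at the start), grows as it is pushed down, 0.020 = fully down. It slides vertically with about 2.5 N of friction and stays where it is left. A 12 mm steel pin below the gate arm with a round black knob on top
- knob (a point): grip point on the round black knob of that bolt, on its vertical axis, 110 mm from the hinge axis. The knob is 26 mm in diameter and 36 mm tall; this point is 24 mm above its lower end, 12 mm below its top, 102 mm above the bench with the bolt up, 82 mm with it down. It moves with gate and bolt; the knob may be held without turning the hand or with it
- hinge (a point): point on the vertical hinge axis of that gate, at the other end of the arm, at mid-thickness of the arm (48 mm above the bench)
- stand: small display stand sitting loose in the jig behind the gate: black foot 66 x 90 x 8 mm with a bent blue acrylic sheet 70 mm wide, 55 mm tall in all, its top 70 mm above the bench. Origin at the centre of the foot's underside, z up, x away from the gate. Must stay where it is
- spare_gate (a joint): gate of the other, empty jig of the same build, in rad, 0 = closed. Must stay closed

How it is judged:
By the outcome, as a careful person would: the job done as asked, in the order asked, and still so for the second after the job is handed in, with the robot touching nothing.
It also fails if it takes over 35 s, if anything falls off the work surface, if the arm or the gripper's body presses on something with over 40 N, if the wrist force passes 120 N, or if a joint passes its speed limit or range.

## Robot

A 6-joint arm with a two-finger parallel gripper is mounted at the origin on the work surface. World frame = base frame: x ahead of the robot, y to its left, z up, the work surface at z = 0. Lengths are in m, angles in rad, forces in N, time in s.
With the tool pointing down it reaches from about 0.25 to 0.775 m from the base axis. Payload 4 kg.
Tool frame: the origin (TCP) lies at the centre of the arm's flange, where the gripper is bolted on; the fingertips stand 199 mm ahead of it and the grasp point (between the pads) lies 180 mm ahead of it; z points along the fingers, y is the line along which they close (so a half turn about z gives the same grasp; the last joint's range is limited). The gripper opens to 94 mm and grips with 3 to 60 N. Pads are 16 mm wide; open, the fingers measure 119 mm over their backs; the gripper's body (75 mm by 177 mm) begins 78 mm behind the grasp point.
Start: joints at [-1.426, 0.087, 1.371, -0, 1.684, -0.103], TCP at [0.135, -0.533, 0.405] pointing down, gripper open.
Joint ranges: [-3.1, 3.1], [-0.76, 2.03], [0.27, 2.55], [-1.08, 4.22], [0.17, 2.65], [-2.57, 2.57]. Speed limits (rad/s): [2.79, 2.79, 3.14, 3.14, 3.14, 3.14].

## Interface

Orientations are given as a unit quaternion [x, y, z, w].
In Python, from plant import ctrl, jaws, telemetry, camera, workorder gives the robot as it stands. The module is installed in compiled form; this text tells all that it offers. Calls block until the motion is done:
- ctrl.move_to(position, orientation): joint-space move of the TCP to a pose.
- ctrl.move_straight(position, attitude=None, max_speed=0.15, threshold=None): straight line of the TCP; attitude=None keeps the orientation; max_speed is the mean speed in m/s. With threshold (N) it stops when the force on the tool has changed by that much, and returns True; else False.
- ctrl.goto_joints(angles): joint-space move.
- jaws.command_gripper(opening, grasp_force=None): finger opening in m; grasp_force is the grip in N (None keeps the last); returns when the fingers have stopped.
- ctrl.dwell(seconds).
- ctrl.solve_ik(position, orientation): joint angles nearest the present ones, or None.
- telemetry.get_state(): the state.
- camera(name): name is "side" or "top"; returns a dict with "color" (420x560x3 uint8, red, green, blue), "K" (3x3 intrinsics, pixels), "k1" (the pictures are not rectified: a ray, as slopes to the right and down, at radius r is drawn at 1 + k1 r^2 times it, then the intrinsics apply), "eye" and "attitude" of the camera in the world. Camera axes: x right, y up, looking along -z (the intrinsics and any distortion apply to the point x, -y, -z); pixel columns grow to the right and rows downward; lengths in m; the calibration is good to about 2 mm. A picture is of the moment at which its call begins. There is no depth.
A pose or a line that the arm cannot do raises ctrl.Unreachable and nothing moves.
- workorder.close_job(): hands the job in; it is judged then, once.
The state is a dict: "clock": time; "joint_pos": joint angles; "qd": joint speeds; "tau": joint torques, N m; "tool_pos": TCP position; "tcp_rot": TCP orientation; "wrist_force": force on the tool from outside, world axes, zero at the start; "wrist_torque": the same for the moment, N m; "finger_gap": finger opening in m; "grasp_force": force on a finger pad.
Only numpy, scipy, OpenCV 4.12 (cv2) and the standard library are available. Lean on these libraries where they do the work, as an engineer would, in place of code of your own. Each camera call takes 0.05 s, during which the arm holds its last target. There are 200 camera calls.

## Working session

There is one attempt and no reset: what is moved stays moved. The work goes in short steps, each a Python script; the robot and the scene stay as the last script left them, time stands still between calls to the robot, and variables do not carry over. Pictures are saved under pics/ and viewed, at most 10 in all, crops included, and the job is handed in when it is done.

```bash
mkdir -p pics; cat > h.py <<'E'
import numpy as np, cv2
from scipy.spatial.transform import Rotation as R
from plant import ctrl, jaws, telemetry, camera, workorder
def rot(c):
    a=np.array(c["attitude"],float)
    return a if a.shape==(3,3) else R.from_quat(a).as_matrix()
def dist(c): return np.array([c["k1"],0,0,0,0],float)
def ray(c,uv):
    # cv2 model: x_d = x(1+k1 r^2)
    p=cv2.undistortPointsIter(np.array([[uv]],float),np.array(c["K"],float),dist(c),None,None,(3,100,1e-12))[0,0]
    return rot(c)@np.array([p[0],-p[1],-1.0])
def onz(c,uv,z):
    d=ray(c,uv);e=np.array(c["eye"]);return e+d*(z-e[2])/d[2]
def proj(c,P):
    q=rot(c).T@(np.array(P)-np.array(c["eye"]));q=np.array([[q[0],-q[1],-q[2]]])
    return cv2.projectPoints(q,np.zeros(3),np.zeros(3),np.array(c["K"],float),dist(c))[0].ravel()
def snap(n,name):
    c=camera(n);cv2.imwrite("pics/"+name+".png",c["color"][:,:,::-1]);return c
E
python3 - <<'E'
from h import *
for n in("top","side"):
    c=snap(n,n+"0");print(n,c["K"],c["k1"],c["eye"],c["attitude"])
s=telemetry.get_state();print(s["tool_pos"],s["tcp_rot"],s["clock"])
E
```

```text
top [[526.44932634   0.         284.19299224]
 [  0.         526.44932634 202.63576809]
 [  0.           0.           1.        ]] 0.0178179295371399 [0.53653852 0.00191394 0.99564712] [ 0.02469634 -0.02354291 -0.70024986  0.71308201]
side [[450.66842461   0.         271.97327633]
 [  0.         450.66842461 211.28382539]
 [  0.           0.           1.        ]] -0.10108471844531237 [0.56359449 0.81612343 0.60731526] [-0.02679465  0.48276781  0.87489164 -0.0279627 ]
[ 0.1348998  -0.53310295  0.40362276] [ 9.92329674e-01  1.23615566e-01 -1.55036669e-05 -1.00510631e-03] 0.1
```

View pics/top0.png

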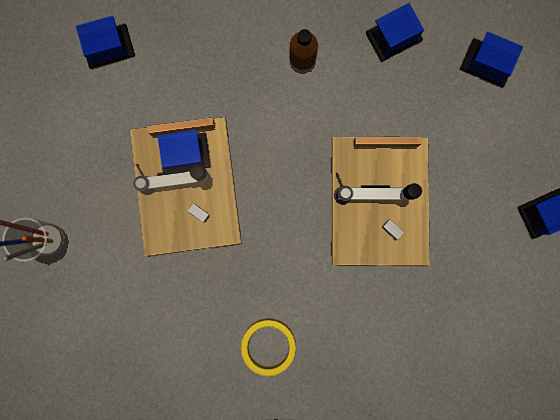

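View pics/side0.png

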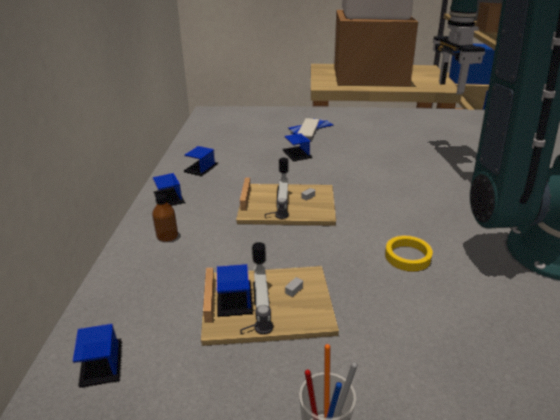

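The top view shows the stand's jig on the left, with its hinge near (141,183), knob near (199,172) and catch near (199,212). In the side view its knob is near (259,250). I'll zoom in on both.

```bash
python3 - <<'E'
import cv2,numpy as np
a=cv2.resize(cv2.imread("pics/top0.png")[110:260,120:250],None,fx=4,fy=4,interpolation=cv2.INTER_CUBIC)[:600]
b=cv2.resize(cv2.imread("pics/side0.png")[230:350,220:290],None,fx=4,fy=4,interpolation=cv2.INTER_CUBIC)
o=np.zeros((600,800,3),np.uint8);o[:a.shape[0],:520]=a;o[:480,520:800]=b
o=cv2.convertScaleAbs(o,alpha=1.8);cv2.imwrite("pics/z.png",o)
E
```

```text
(no output)
```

View pics/z.png

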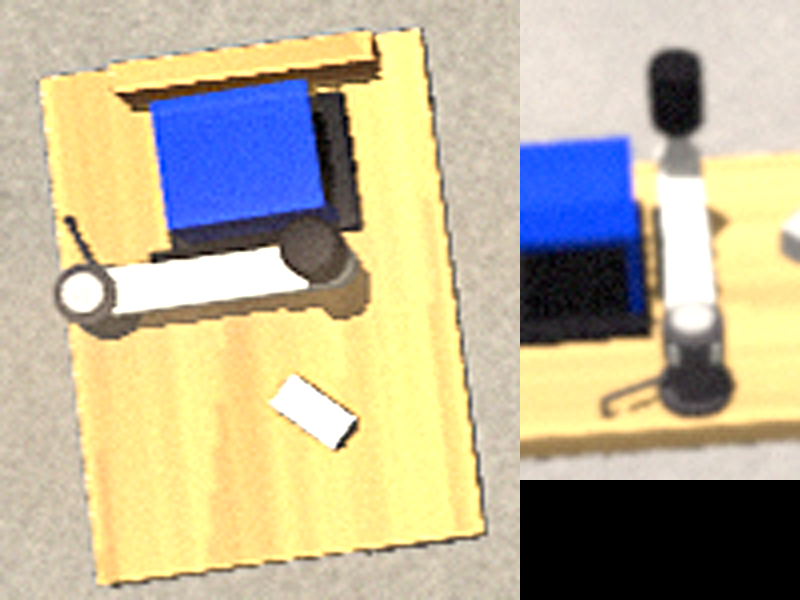

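```bash
python3 - <<'E'
from h import *
t=camera("top");s=camera("side")
tz=lambda x,y:(120+(x+.5)/4-.5,110+(y+.5)/4-.5)
sz=lambda x,y:(220+(x-520+.5)/4-.5,230+(y+.5)/4-.5)
k=onz(t,tz(309,248),.114);print("knob top",k,"side reproj",proj(s,k),"seen",sz(675,60), "grip",proj(s,k-[0,0,.012]),"bot",proj(s,k-[0,0,.036]),"seen bot",sz(677,132))
print("knob side-ray",onz(s,sz(675,62),.114))
c=onz(t,tz(312,409),.033);print("catch",c)
for z in(.054,.06,.066,.072):
    h=onz(t,tz(83,293),z);print(z,h,np.linalg.norm((h-k)[:2]),np.linalg.norm((h-c)[:2]),proj(s,h),"seen",sz(695,319))
# arm edges at z=.054 -> centreline
for p in((112,265),(112,312),(270,249),(270,295)): print("arm",onz(t,tz(*p),.054))
E
```

```text
knob top [0.64646738 0.15193917 0.114     ] side reproj [259.40308042 244.97400843] seen (258.375, 244.625) grip [259.63020922 250.18476603] bot [260.07489301 260.36125677] seen bot (258.875, 262.625)
knob side-ray [0.64831366 0.15249627 0.114     ]
catch [0.58249286 0.16217384 0.033     ]
0.054 [0.63175219 0.26287072 0.054     ] 0.11190329165695942 0.11209970303244148 [262.86374499 312.03214196] seen (263.375, 309.375)
0.06 [0.63114551 0.26120796 0.06      ] 0.11033778859627955 0.1103396370698091 [263.19674258 308.81697529] seen (263.375, 309.375)
0.066 [0.63053882 0.25954519 0.066     ] 0.10877855591140093 0.10857989373097839 [263.53165874 305.58314287] seen (263.375, 309.375)
0.072 [0.62993214 0.25788242 0.072     ] 0.10722586714603903 0.10682048896050639 [263.86849856 302.33059365] seen (263.375, 309.375)
arm [0.64462804 0.25033213 0.054     ]
arm [0.62342979 0.24957925 0.054     ]
arm [0.65317303 0.17965962 0.054     ]
arm [0.63239162 0.17902662 0.054     ]
```

The geometry agrees with the spec: hinge-to-knob is 110 mm, hinge-to-catch is 110 mm, and the catch sits at 0.60 rad. I'll approach and grip now.

```bash
cat >> h.py <<'E'
H=np.array([.6312,.2608]); a0=np.arctan2(.1523-.2608,.6472-.6312)
def tang(th,sg): 
    a=a0-th-np.pi/2; return sg*np.array([np.cos(a),np.sin(a),0])
def quat(th,sg):
    y=tang(th,sg);z=np.array([0,0,-1.]);return R.from_matrix(np.c_[np.cross(y,z),y,z]).as_quat()
def tcp(th,z): return [H[0]+.110*np.cos(a0-th),H[1]+.110*np.sin(a0-th),z+.180]
def st(m=""):
    s=telemetry.get_state();p=np.array(s["tool_pos"]);v=p[:2]-H
    print(m,round(s["clock"],2),p.round(4),"th",round(a0-np.arctan2(v[1],v[0]),3),"F",np.round(s["wrist_force"],1),"gap",round(s["finger_gap"],4),"gf",np.round(s["grasp_force"],1))
E
python3 - <<'E'
from h import *
for sg in(1,-1): print(sg,[None if (q:=ctrl.solve_ik(tcp(t,z),quat(.5,sg))) is None else np.round(q,2) for t,z in((0,.2),(0,.102),(1,.102))])
q0=telemetry.get_state()["joint_pos"]
sg=min((s for s in(1,-1) if ctrl.solve_ik(tcp(1,.102),quat(.5,s)) is not None),key=lambda s:abs(ctrl.solve_ik(tcp(0,.102),quat(.5,s))[5]))
print(sg);open("sg","w").write(str(sg))
ctrl.move_to(tcp(0,.19),quat(.5,sg));st("above")
jaws.command_gripper(.06)
print(ctrl.move_straight(tcp(0,.102),max_speed=.08,threshold=8));st("down")
jaws.command_gripper(0.0,30);st("grip")
snap("side","g_side");c=snap("top","g_top")
a=cv2.imread("pics/g_side.png")[200:350,170:350];cv2.imwrite("pics/g.png",cv2.resize(a,None,fx=4,fy=4,interpolation=cv2.INTER_CUBIC))
E
```

```text
1 [None, None, array([ 0.23,  0.21,  1.48, -0.  ,  1.45, -2.55])]
-1 [array([ 0.15,  0.35,  1.1 , -0.  ,  1.69,  0.5 ]), array([ 0.15,  0.39,  1.25, -0.  ,  1.5 ,  0.5 ]), array([ 0.23,  0.21,  1.48, -0.  ,  1.45,  0.59])]Traceback (most recent call last):
  File "<stdin>", line 4, in <module>
  File "<stdin>", line 4, in <lambda>
TypeError: 'NoneType' object is not subscriptable
```

```bash
echo "sg=-1" >> h.py; python3 - <<'E'
from h import *
ctrl.move_to(tcp(0,.19),quat(.5,sg));st("above")
jaws.command_gripper(.06)
print(ctrl.move_straight(tcp(0,.102),max_speed=.08,threshold=8));st("down")
jaws.command_gripper(0.0,30);st("grip")
snap("side","g_side")
a=cv2.imread("pics/g_side.png")[200:350,170:350];cv2.imwrite("pics/g.png",cv2.resize(a,None,fx=4,fy=4,interpolation=cv2.INTER_CUBIC))
E
```

```text
above 3.21 [0.6474 0.151  0.3701] th -0.0 F [ 0.2 -0.6 -0.4] gap 0.0939 gf 0.0
False
down 5.16 [0.6475 0.152  0.283 ] th -0.002 F [-0.2 -0.   0.3] gap 0.0598 gf 0.0
grip 5.79 [0.6471 0.152  0.2821] th 0.001 F [-1.7  0.8  0.9] gap 0.0251 gf 30.0
```

View pics/g.png

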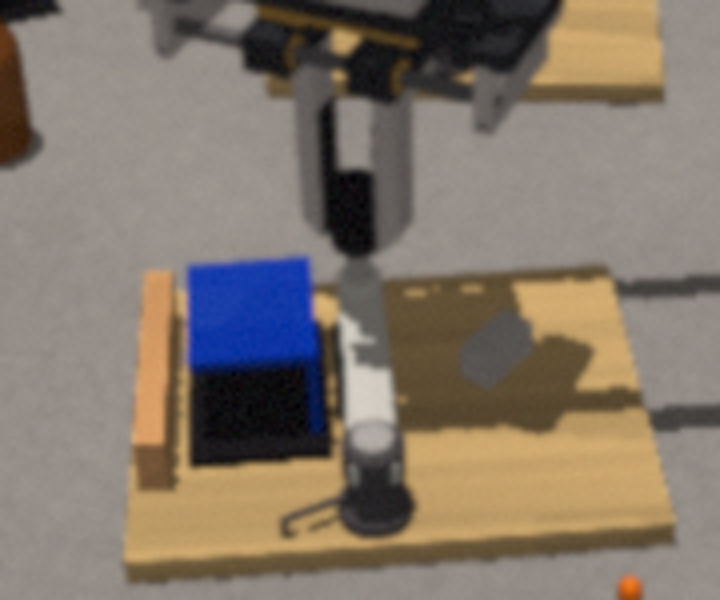

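The knob, at about (350,210) in the crop, sits between the fingers with a 25 mm gap, and the stand is untouched. Next I'll swing the gate along the arc.

```bash
python3 - <<'E'
from h import *
for t in np.arange(.1,.91,.1):
    r=ctrl.move_straight(tcp(t,.1025),max_speed=.06,threshold=25);st(r)
    if r: break
snap("side","o_side")
a=cv2.imread("pics/o_side.png")[200:350,190:370];cv2.imwrite("pics/o.png",cv2.resize(a,None,fx=4,fy=4,interpolation=cv2.INTER_CUBIC))
E
```

```text
False 6.17 [0.6372 0.1505 0.2821] th 0.092 F [ 5.1  0.2 -3.3] gap 0.0256 gf 30.0
False 6.51 [0.6263 0.1496 0.2822] th 0.19 F [ 6.  -1.4 -4.2] gap 0.0252 gf 30.0
False 6.84 [0.6155 0.1498 0.2821] th 0.287 F [ 6.3 -5.4 -3.5] gap 0.0256 gf 30.0
False 7.17 [0.6049 0.1511 0.2821] th 0.382 F [ 5.3 -9.2 -4.5] gap 0.0256 gf 30.0
False 7.51 [0.5944 0.1534 0.2821] th 0.477 F [  5.  -11.8  -3. ] gap 0.0254 gf 30.0
False 7.84 [0.584  0.1568 0.2821] th 0.573 F [  3.7 -15.1  -1.4] gap 0.0251 gf 30.3
False 8.18 [0.5733 0.1616 0.2821] th 0.675 F [ -2.3 -18.7   2.3] gap 0.0245 gf 31.0
False 8.51 [0.5633 0.1675 0.2813] th 0.775 F [ -6. -19.   2.] gap 0.0235 gf 31.7
False 8.84 [0.5542 0.1745 0.2805] th 0.875 F [ -7.7 -20.    1.6] gap 0.0226 gf 32.1
```

View pics/o.png

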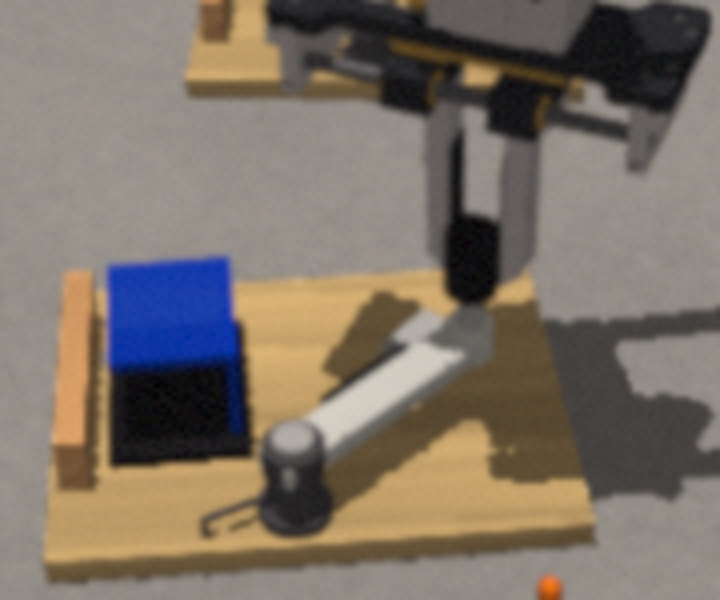

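```bash
python3 - <<'E'
from h import *
c=snap("top","o_top")
s=camera("side")
f=lambda x,y:(190+(x+.5)/4-.5,200+(y+.5)/4-.5)
for n,p,z in(("knobtop",(474,228),.114),("knobbot",(468,292),.078),("hinge",(293,437),.06)):
    P=onz(s,f(*p),z);v=P[:2]-H;print(n,P.round(4),np.hypot(*v),a0-np.arctan2(v[1],v[0]))
t=telemetry.get_state();print(R.from_quat(t["tcp_rot"]).as_matrix().round(3),t["wrist_torque"]);st()
g=R.from_quat(t["tcp_rot"]).as_matrix()@[0,0,.18]+t["tool_pos"];print("grasp pt",g,proj(s,g))
a=c["color"][130:280,110:290,::-1];cv2.imwrite("pics/o2.png",cv2.convertScaleAbs(cv2.resize(a,None,fx=4,fy=4,interpolation=cv2.INTER_CUBIC),alpha=1.6))
E
```

```text
knobtop [0.5568 0.1824 0.114 ] 0.10810725118329871 0.9056452982408516
knobbot [0.5586 0.1834 0.078 ] 0.10614758278819306 0.8994123799452007
hinge [0.6317 0.2614 0.06  ] 0.0007513607088357655 -2.3008206452806172
[[ 0.35   0.937 -0.01 ]
 [ 0.936 -0.35  -0.019]
 [-0.021 -0.003 -1.   ]] [-3.78879281  1.04759733 -0.28244701]
 8.99 [0.5543 0.1744 0.2804] th 0.874 F [ -7.1 -20.6   1.9] gap 0.023 gf 32.1
grasp pt [0.55243613 0.17100424 0.10049205] [310.40346665 258.72732463]
```

View pics/o2.png

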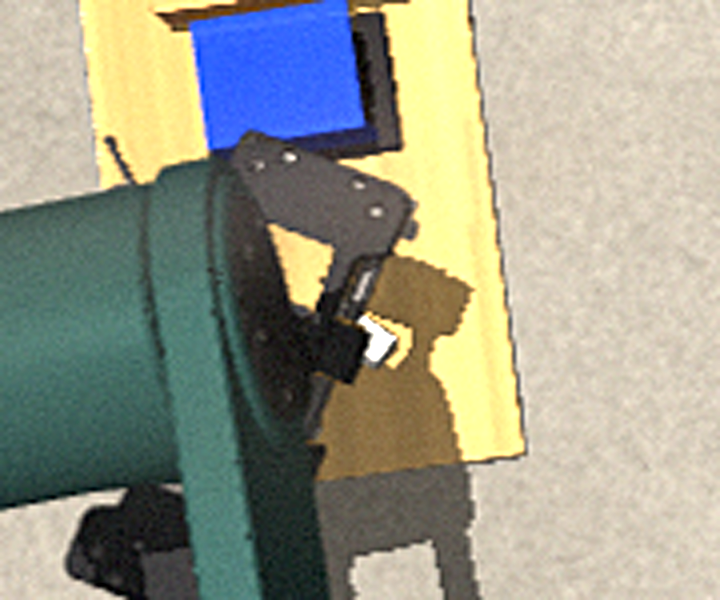

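The knob rolled about 12 mm along the pads, because I held the hand's yaw fixed. The gate is at about 0.90, already past the catch. I'll ease the grip, recentre the hand on the knob turned with the gate, and grip again.

```bash
python3 - <<'E'
from h import *
jaws.command_gripper(0,4);st("loose")
for f in(.33,.66,1):
    p0=np.array([.5543,.1744]);p1=np.array(tcp(.92,.1)[:2])
    ctrl.move_straight([*(p0+f*(p1-p0)),.2815],attitude=quat(.5+.4*f,sg),max_speed=.03);st()
s=telemetry.get_state();g=R.from_quat(s["tcp_rot"]).as_matrix()@[0,0,.18]+s["tool_pos"];print("grasp pt",g)
snap("side","r_side")
a=cv2.imread("pics/r_side.png")[200:350,190:370];cv2.imwrite("pics/r.png",cv2.resize(a,None,fx=4,fy=4,interpolation=cv2.INTER_CUBIC))
E
```

```text
loose 9.21 [0.5561 0.1779 0.2815] th 0.882 F [ 1.3 -7.1 -2.6] gap 0.0255 gf 4.0
 9.49 [0.5557 0.1761 0.2818] th 0.874 F [ 6.4 -1.3 -3.1] gap 0.0259 gf 4.0
 9.78 [0.5556 0.1785 0.2818] th 0.89 F [ 5.  -2.4 -1.9] gap 0.0258 gf 4.0
 10.06 [0.5555 0.181  0.2818] th 0.905 F [ 4.9 -3.4 -2.1] gap 0.0261 gf 4.0
grasp pt [0.55644556 0.18050884 0.10175403]
```

View pics/r.png

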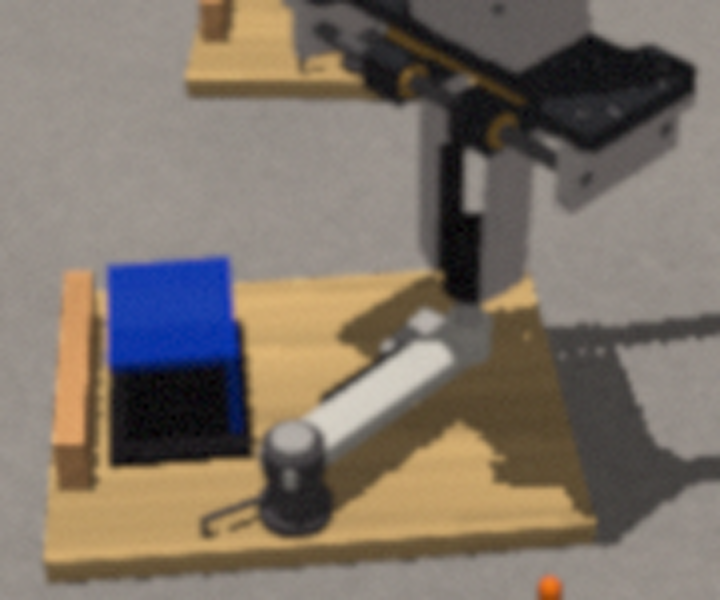

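The knob is centred again: the gap is 26 mm and the remaining load is about 6 N, from the spring. I'll grip firmly, push the bolt down, ease back against the catch, then look.

```bash
python3 - <<'E'
from h import *
jaws.command_gripper(0,40);st("grip")
p=tcp(.93,.080)
r=ctrl.move_straight([*tcp(.93,.1)[:2],.1815+.090],max_speed=.03,threshold=30);st(r)
r=ctrl.move_straight([*tcp(.93,.1)[:2],.180+.0785],max_speed=.02,threshold=22);st(r)
snap("side","d_side")
a=cv2.imread("pics/d_side.png")[200:350,190:370];cv2.imwrite("pics/d.png",cv2.resize(a,None,fx=4,fy=4,interpolation=cv2.INTER_CUBIC))
E
```

```text
grip 10.32 [0.5555 0.1809 0.2818] th 0.905 F [ 6.3 -2.7 -1.5] gap 0.0254 gf 40.0
False 10.81 [0.555  0.1814 0.2722] th 0.912 F [ 6.5 -4.2 -1.2] gap 0.0253 gf 40.0
False 11.61 [0.5552 0.1811 0.263 ] th 0.908 F [ 1.3 -7.4 11.7] gap 0.0256 gf 40.0
```

View pics/d.png

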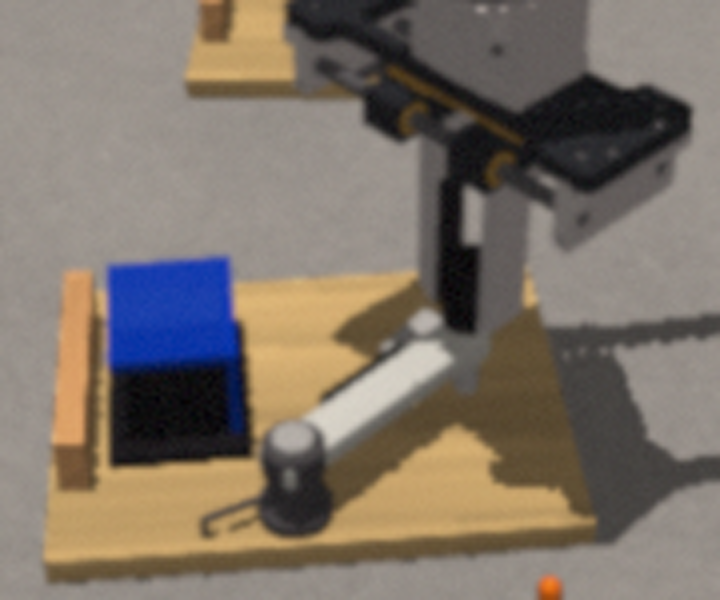

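The bolt pin now shows below the arm at about (468,380), and the vertical force rose to 12 N, so it is at or near its stop. I'll press a bit more to confirm, then ease back onto the catch.

```bash
python3 - <<'E'
from h import *
xy=tcp(.93,.1)[:2]
r=ctrl.move_straight([*xy,.180+.075],max_speed=.02,threshold=20);st(r)
ctrl.move_straight([*xy,.180+.082],max_speed=.03);st("relax")
for t in(.87,.82,.78,.76,.74):
    r=ctrl.move_straight(tcp(t,.082),attitude=quat(t,sg),max_speed=.04,threshold=12);st((t,r))
    if r: break
E
```

```text
False 11.98 [0.5554 0.1808 0.2628] th 0.905 F [ -2.2 -10.   22.9] gap 0.0252 gf 40.1
relax 12.37 [0.555  0.1813 0.2637] th 0.911 F [ 5.2 -3.9  1.4] gap 0.0255 gf 40.0
(0.87, False) 12.68 [0.5591 0.1778 0.2632] th 0.861 F [ 3.3 -3.5  4.1] gap 0.0256 gf 40.0
(0.82, False) 12.97 [0.5632 0.1745 0.2632] th 0.814 F [ 3.8 -4.1  4.9] gap 0.0257 gf 40.0
(0.78, False) 13.22 [0.5667 0.1719 0.2632] th 0.774 F [ 4.  -3.2  4.5] gap 0.0256 gf 40.0
(0.76, False) 13.47 [0.5681 0.1709 0.2632] th 0.758 F [ 2.4 -3.8  5.6] gap 0.0253 gf 40.0
(0.74, False) 13.72 [0.569  0.1705 0.2631] th 0.75 F [-2.   0.3  8.1] gap 0.0253 gf 40.0
```

The bolt is on its stop, since 23 N moved it only 0.2 mm, and it reached the catch at 0.75. I'll let go and rise straight up.

```bash
python3 - <<'E'
from h import *
jaws.command_gripper(.06);st("open")
p=np.array(telemetry.get_state()["tool_pos"])
print(ctrl.move_straight(p+[0,0,.12],max_speed=.1,threshold=10));st("up")
ctrl.move_to([.40,-.15,.42],quat(.75,sg));st("away")
c=snap("top","f_top");snap("side","f_side")
a=cv2.resize(cv2.imread("pics/f_top.png")[110:260,120:250],None,fx=3,fy=3,interpolation=cv2.INTER_CUBIC)
b=cv2.resize(cv2.imread("pics/f_side.png")[150:350,180:310],None,fx=3,fy=3,interpolation=cv2.INTER_CUBIC)
o=np.zeros((600,790,3),np.uint8);o[:450,:390]=a;o[:600,395:785]=b
cv2.imwrite("pics/f.png",cv2.convertScaleAbs(o,alpha=1.5))
E
```

```text
open 14.43 [0.5697 0.1696 0.2619] th 0.74 F [ 0.4 -0.9  0.3] gap 0.06 gf 0.0
False
up 15.78 [0.5696 0.1696 0.3808] th 0.74 F [ 0.6  0.7 -0.5] gap 0.0601 gf 0.0
away 17.15 [ 0.4004 -0.1496  0.4199] th 0.659 F [-0.5 -0.4  0.2] gap 0.0598 gf 0.0
```

View pics/f.png

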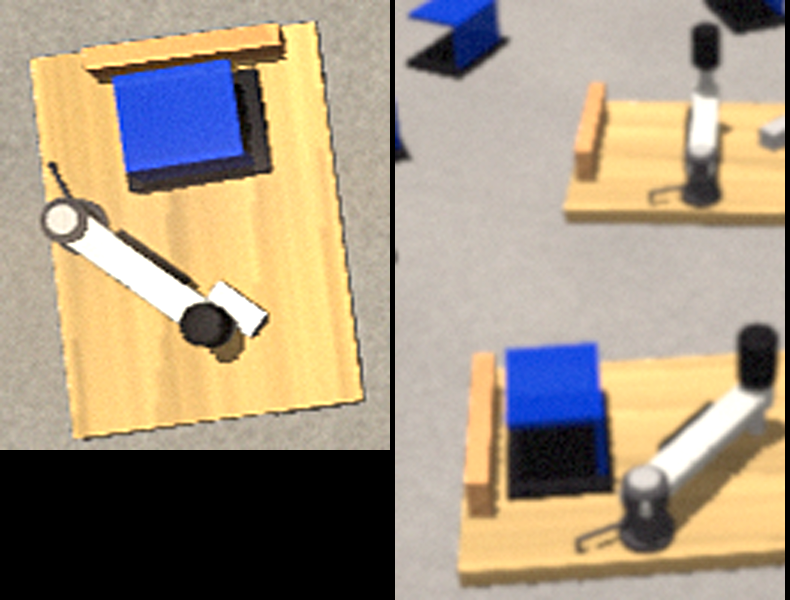

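The gate stays open with its bolt down behind the catch (knob at about (206,325), catch at about (240,308)). The stand hasn't moved, and the spare gate is still closed.

```bash
python3 -c "
from h import *
print(workorder.close_job())"
```

```text
the job is handed in; nothing more can be done
None
```

The job is handed in: the gate is held open by the catch at about 0.75 rad with its bolt fully down, the stand and the spare gate look undisturbed in the final pictures, and it took about 17 s of the 35 s allowed.

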